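# Lock the blender cup onto its motor base

### The job

Make the personal blender ready to run: put the cup, upside down as it stands, into the motor base, work it round until it drops over the drive, line its lugs up with the white marks, then push it down and turn it clockwise (seen from above) until it locks at the orange marks, sprung up into its catches, and let go of it. Leave the other things on the counter where they are.

Things in the scene. Friction and masses are not known exactly. Their poses are not given: they have to be found in the camera images.
- cup: blender cup standing upside down on its red blade collar, 150 mm tall, 0.3 to 0.55 kg. Origin: centre of its underside, z up. Collar 82 mm across, 0 to 36 mm up; see-through pale-blue cup above, 75 mm across, narrowing to a 62 mm closed end. Four red lugs stick out of the collar along +x, +y, -x, -y; any lug fits any notch of the base
- cup_grip (a point): on the cup's axis, 122 mm above its underside: middle of the 62 mm round closed end (98 to 150 mm up) by which to grip it, at any yaw
- cup_lug (a point): on the cup's +x lug, 45 mm from its axis, 16.5 mm above its underside. Each lug: 12 mm wide, out to 47.5 mm from the axis, 14 to 19 mm above the underside, a white dash on the collar above it
- cup_coupling (a point): centre of the cross-shaped recess in the cup's underside, at its mouth, 3 mm above the underside: arms along the cup's x and y, 11 mm wide, 36 mm from end to end, 21 mm deep. It fits over the drive bar with about 10 degrees of play; once over, it turns the bar with it, and its walls then rub on the bar and resist going down until backed off about 5 degrees
- base: blender motor base, silver-grey with a black rim, fixed, 138 mm across the foot, 124 mm at the top, rim 130 mm high; red key on its front (-x). Origin: centre of its underside, z up. In its top a round well of 85 mm bore under a grey ledge ring, with four lug notches along +x, +y, -x, -y, a white mark outside each; orange marks 45 degrees clockwise (from above) of the notches
- base_notch (a point): middle of the +x notch at rim height (130 mm), 45 mm from the base's axis. A notch is about 3 mm wider than a lug on either side. The ledges are 7 mm thick: once through the notches a lug can turn clockwise under the ledge, with the cup's underside 103.5 mm or less above the base's underside; anticlockwise is blocked
- base_drive (a point): top of the steel drive bar in the well: 28 x 6 mm, flat top, 123 mm above the base's underside, turns about the vertical, drag 0.08 N m. Its angle is not reported and never suits with the lugs at the notches: the cup stands on it, underside at 120 mm. Turned under 4 N it drops over the bar (fits every 90 degrees, 8 either way) to 116 mm, lugs on the rim
- base_seat (a point): centre of the sprung seat ring in the well, 109.5 mm above the base's underside: when the lugs go through the notches the cup's underside meets it. The spring pushes up with 7 N there and 11 N at its lowest, 101 mm (the cup's weight, 3 to 5 N, helps you)
- base_lock (a point): middle of the locked place of a lug, 45 degrees clockwise from the +x notch, 45 mm from the base's axis, 123.5 mm above its underside. A hard stop comes 45 to 48 degrees from the notch; let up there and the spring lifts the cup 3 mm, lugs into pockets under the ledges: underside then at 107 mm
- coffee_cup: white takeaway coffee cup with a brown sleeve and white lid, 118 mm tall, 84 mm across; origin centre of underside (leave alone)
- mug: blue ceramic mug, 80 mm across, 92 mm tall; origin centre of underside (leave alone)
- vitamin_jar: white jar with a green cap, 60 mm across, 85 mm tall; origin centre of underside (leave alone)
- cup_cap: round red storage cap with a dark bar grip, 78 mm across, 28 mm tall; origin centre of underside (leave alone)
- tumbler: open pale-blue see-through tumbler, 72 mm across, 100 mm tall; origin centre of underside (leave alone)
- spoon: steel spoon, 170 mm long, lying; origin under its middle (leave alone)
There are look-alikes about, which are no part of the job. Leave any purple look-alike of the cup alone.

How it is judged:
By the outcome, as a careful person would: the job done as asked, in the order asked, and still so for the second after the job is handed in, with the robot touching nothing.
It also fails if it takes over 54 s, if anything falls off the work surface, if the arm or the gripper's body presses on something with over 40 N, if the wrist force passes 120 N, or if a joint passes its speed limit or range.

### The arm

A 7-joint arm with a two-finger parallel gripper is mounted at the origin on the work surface. World frame = base frame: x ahead of the robot, y to its left, z up, the work surface at z = 0. Lengths are in mm, angles in rad, forces in N, time in s.
With the tool pointing down it reaches from about 400 to 850 mm from the base axis. Payload 4.5 kg.
Tool frame: the origin (TCP) lies at the very end of the fingers, on their centre line; the grasp point (between the pads) lies 19 mm behind it; z points along the fingers, y is the line along which they close (so a half turn about z gives the same grasp; the last joint's range is limited). The gripper opens to 88 mm and grips with 3 to 60 N. Pads are 18 mm wide; open, the fingers measure 123 mm over their backs; the gripper's body (75 mm by 187 mm) begins 45 mm behind the grasp point.
Start: joints at [-1.152, 0.689, -0.195, 1.565, 0.157, 0.902, -0.215], TCP at [234.591, 579.328, 238.743] pointing down, gripper open.
Joint ranges: [-3.01, 3.01], [-0.46, 2.08], [-1.47, 1.51], [0.13, 2.56], [-1, 4.14], [0.04, 2.09], [-2.66, 2.66]. Speed limits (rad/s): [2.57, 2.57, 3.14, 3.14, 3.14, 3.14, 3.14].

### API

Orientations are given as a 3x3 rotation matrix whose columns are the frame's x, y, z axes.
In Python, from rig import telemetry, eyes, arm gives the robot as it stands.
- The arm moves only by the tool send_rows, never from a script. Its argument "steps" is a list of rows, each an object of numbers: "dx", "dy", "dz": the shift along the tool's x, y, z in mm; "ax", "ay", "az": the turn, a rotation vector about the tool's x, y, z in degrees; "fingers": the closure, from -1 (fully open) to 1 (shut). A call has 1 to 8 rows; each row is the pose to reach, as a shift and turn from the pose commanded when the call began, along the tool's axes at that moment; what a row does not reach only later rows make up. A row lasts 1/8 s, in which the tool goes at most 62.5 mm and 10.7 degrees, less where a joint would pass 70% of its speed; a pose out of reach is approached as far as the arm can. A call with a gripper value outside its range is refused whole. The fingers move at their own pace and stop on an object; "squeeze" is the grip in N (left out, the last holds). Time passes only in rows, so rows that repeat a pose let the fingers close. It gives the time, the measured TCP pose, the force, the opening and the grip force at its end, in the units of the state.
- telemetry.get_state(): the state, without advancing time (a new reading comes with each control period).
- eyes.grab_frame(name): name is "scene" or "top"; returns the picture (384x512x3 uint8, blue, green, red); there is no depth.
- eyes.camera_info(name): a dict with "mtx" (3x3 intrinsics, pixels), "rvec" (rotation vector, rad) and "tvec" (3), from world to camera coordinates, as OpenCV has them. Camera axes: x right, y down, z forward; pixel columns grow to the right and rows downward; lengths in mm; the calibration is good to about 2 mm. A picture is of the moment at which its call begins. camera_info takes no time and is no camera call.
- arm.job_done(): hands the job in; it is judged then, once.
The state is a dict: "time": time; "qpos": joint angles; "qd": joint speeds; "effort": joint torques, N m; "tool_pos": TCP position; "ee_rot": TCP orientation; "contact_force": force on the tool from outside, world axes, zero at the start; "wrist_torque": the same for the moment, N m; "gripper_width": opening from 0.0 (shut) to 1.0 (fully open); "finger_force": force on a finger pad.
Only numpy, scipy, OpenCV 4.12 (cv2) and the standard library are available. Lean on these libraries where they do the work, as an engineer would, in place of code of your own. Each camera call takes 0.05 s, during which the arm holds its last target. There are 200 camera calls.

## Working session

There is one attempt and no reset: what is moved stays moved. The work goes in short steps, Python scripts to look and compute and a tool call to move; the robot and the scene stay as the last step left them, time stands still between calls to the robot, and variables do not carry over. Pictures are saved under pics/ and viewed, at most 10 in all, crops included, and the job is handed in when it is done.

Besides the shell and the picture viewer there is one more tool, called after "Call:" by a JSON object that holds its "op" and its "data", one argument or row to a line. send_rows: Moves the arm, as the interface text tells. Its arguments: {"type":"object","properties":{"steps":{"type":"array"},"squeeze":{"type":"number"}},"required":["steps"]}

```bash
mkdir -p pics; ls
python3 - <<'E'
from rig import telemetry, eyes, arm
import cv2,json
s=telemetry.get_state();print(s)
for n in("scene","top"):
    cv2.imwrite(f"pics/{n}0.png",eyes.grab_frame(n));print(n,eyes.camera_info(n))
E
```

```text
pics
{'time': 0.0, 'qpos': array([-1.15222075,  0.68999257, -0.19453031,  1.56635848,  0.15732257,
        0.90247302, -0.21510164]), 'qd': array([ 2.16438936e-04, -2.48448710e-03, -9.43132692e-04,  1.93703250e-04,
       -6.65596950e-04,  5.46445885e-05, -2.16063742e-03]), 'effort': array([-5.56489667e-04, -5.27567589e+01, -1.26676798e+00, -1.53422481e+01,
       -5.25925797e-02,  6.68073175e-03,  1.80376087e-04]), 'tool_pos': array([234.39838031, 578.69689062, 237.90123343]), 'ee_rot': array([[-9.26924443e-01,  3.75247603e-01, -5.60410990e-04],
       [ 3.75247997e-01,  9.26922803e-01, -1.74851336e-03],
       [-1.36667721e-04, -1.83103287e-03, -9.99998314e-01]]), 'contact_force': array([-0.23473798, -0.18103044,  0.37316313]), 'wrist_torque': array([-0.01823176,  0.02893526,  0.01025603]), 'finger_force': 0.0, 'gripper_width': 0.9981215030403133}
scene {'mtx': array([[421.92298425,   0.        , 256.26532264],
       [  0.        , 421.92298425, 195.85097629],
       [  0.        ,   0.        ,   1.        ]]), 'rvec': array([ 1.83444417,  1.93393252, -0.62572581]), 'tvec': array([  17.23024421, -388.62933281, 1688.95440917])}
top {'mtx': array([[477.47101458,   0.        , 262.69163756],
       [  0.        , 477.47101458, 193.0387611 ],
       [  0.        ,   0.        ,   1.        ]]), 'rvec': array([ 2.14666356, -2.1585103 ,  0.19451149]), 'tvec': array([   9.06310942,  569.01882209, 1296.50666964])}
```

View pics/scene0.png

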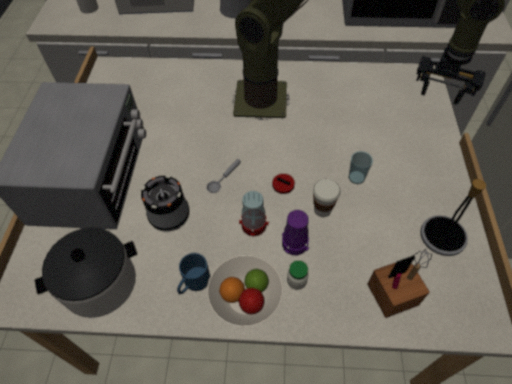

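View pics/top0.png

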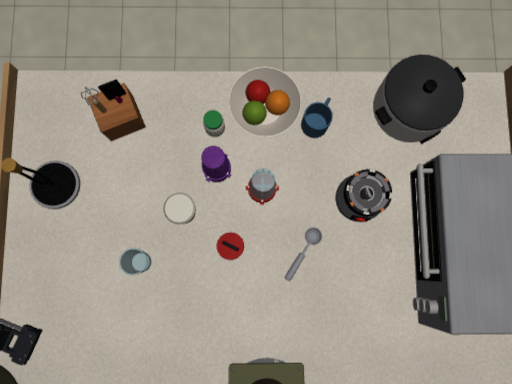

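Scene: the blue cup with the red collar is at (254,212), the purple look-alike at (296,232), the motor base at (165,202). In the top view these are at (263,185), (215,163) and (365,195). The pale-blue, red-collared one is the cup. The open tumbler at (135,261) and the purple one are not. I'll confirm this in one enlarged crop.

```bash
cat > h.py <<'E'
import numpy as np,cv2
from rig import telemetry,eyes,arm
def cam(n):
    c=eyes.camera_info(n);return c["mtx"],cv2.Rodrigues(c["rvec"])[0],c["tvec"],c["rvec"]
def pix(n,P):
    K,R,t,r=cam(n);return cv2.projectPoints(np.float64(P).reshape(-1,3),r,t,K,None)[0][:,0]
def back(n,uv,z):
    K,R,t,_=cam(n);d=R.T@np.linalg.solve(K,[*uv,1]);o=-R.T@t
    return o+d*(z-o[2])/d[2]
E
python3 - <<'E'
from h import *
im=cv2.imread("pics/top0.png")
a=cv2.resize(im[145:225,220:300],(400,400),interpolation=cv2.INTER_CUBIC)
b=cv2.resize(im[155:235,325:405],(400,400),interpolation=cv2.INTER_CUBIC)
s=cv2.imread("pics/scene0.png")
c=cv2.resize(s[165:265,125:325],(400,200),interpolation=cv2.INTER_CUBIC)
cv2.imwrite("pics/c1.png",np.hstack([a,b]))
print("cup top",back("top",(263,177),150),"base top",back("top",(369,192),130))
print("cup foot scene",back("scene",(254,222),20),"base",back("scene",(161,188),130))
E
```

```text
cup top [594.67983794   7.60591641 150.        ] base top [ 557.43943303 -272.67993528  130.        ]
cup foot scene [589.31381617  10.10797375  20.        ] base [ 549.23765154 -273.06954296  130.        ]
```

View pics/c1.png

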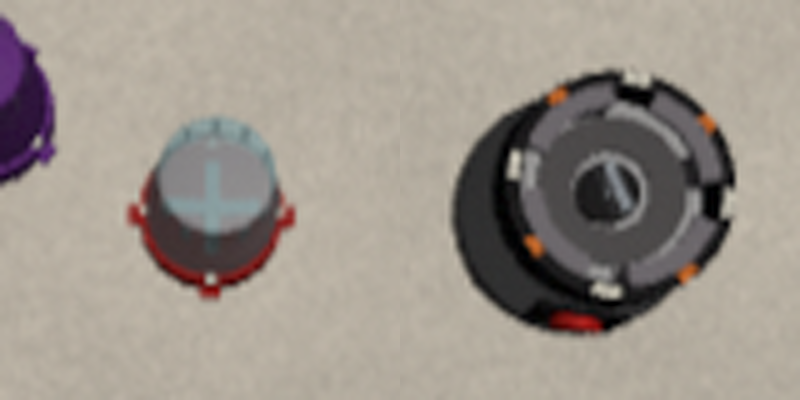

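The crop confirms it: the cup is pale-blue with a red collar, and its lugs are at about (136,213), (288,213) and (210,291). The base shows white marks at (637,76), (514,165), (730,200) and (606,291), and orange marks between them. The bar is thin, running from (605,160) to (628,210).

Run:
```python
from h import *
from scipy.optimize import least_squares
f=lambda p,ox,oy:np.array([ox+(p[0]+.5)/5-.5,oy+(p[1]+.5)/5-.5])
L=[back("top",f(p,220,145),16.5) for p in[(136,213),(288,213),(210,291)]]
print("lugs",np.round(L,1))
m=(L[0]+L[1])/2;print("cup c",m, "r",[np.hypot(*(l-m)[:2]) for l in L],[np.degrees(np.arctan2(*(l-m)[1::-1])) for l in L])
print("cup top", back("top",f((215,186),220,145),150))
W=np.array([back("top",f((p[0]-400,p[1]),325,155),130) for p in[(637,76),(514,165),(606,291),(730,200)]])
O=np.array([back("top",f((p[0]-400,p[1]),325,155),130) for p in[(558,97),(534,245),(688,272),(707,123)]])
c=np.r_[W,O].mean(0);print("base",c,W.mean(0),O.mean(0))
for A in(W,O):
  d=A-c;print(np.hypot(d[:,0],d[:,1]),np.degrees(np.arctan2(d[:,1],d[:,0])))
B=np.array([back("top",f((p[0]-400,p[1]),325,155),123) for p in[(605,160),(628,210)]]);print("bar",B.mean(0),np.linalg.norm(B[0]-B[1]),np.degrees(np.arctan2(*(B[0]-B[1])[1::-1])))
# segment check in scene: red collar/top of cup
s=cv2.imread("pics/scene0.png");a=cv2.resize(s[180:245,225:290],(390,390),interpolation=2);b=cv2.resize(s[165:230,133:198],(390,390),interpolation=2)
cv2.imwrite("pics/c2.png",np.hstack([a,b]))
print("proj scene cup top/lugs",(pix("scene",[[m[0],m[1],150],*L])-[225,180])*6, "base marks",(pix("scene",np.r_[W,O])-[133,165])*6)
```

```text
lugs [[590.5  50.7  16.5]
 [590.2 -36.6  16.5]
 [545.1   8.5  16.5]]
cup c [590.32089788   7.0321627   16.5       ] r [np.float64(43.65497890649839), np.float64(43.65497890649839), np.float64(45.20773533802891)] [np.float64(89.81581474437901), np.float64(-90.184185255621), np.float64(178.09208060525765)]
cup top [582.023142     8.73880236 150.        ]
base [ 559.44831118 -272.65951521  130.        ] [ 559.78719897 -272.67565989  130.        ] [ 559.10942338 -272.64337054  130.        ]
[58.7188655  57.75685153 58.20118329 57.86578231] [-10.36253845  80.07251171 169.36470361 -99.10963946]
[56.51261524 57.93580412 57.73529977 56.87842258] [  34.65623486  124.37746746 -145.11263144  -55.48276801]
bar [ 559.64693642 -271.5495026   123.        ] 29.159232422184736 22.527576959515006
proj scene cup top/lugs [[161.93425245 113.62244208]
 [250.7539077  260.46942934]
 [ 85.93622248 253.23740412]
 [176.23146721 185.22671674]] base marks [[121.70134369 249.08890898]
 [273.52341505 174.81141663]
 [206.32612859  65.29706881]
 [ 57.11152836 135.51356408]
 [211.71738091 233.42492356]
 [269.56631725 105.88437286]
 [118.96025048  77.37849791]
 [ 59.82167306 203.4689419 ]]
```

View pics/c2.png

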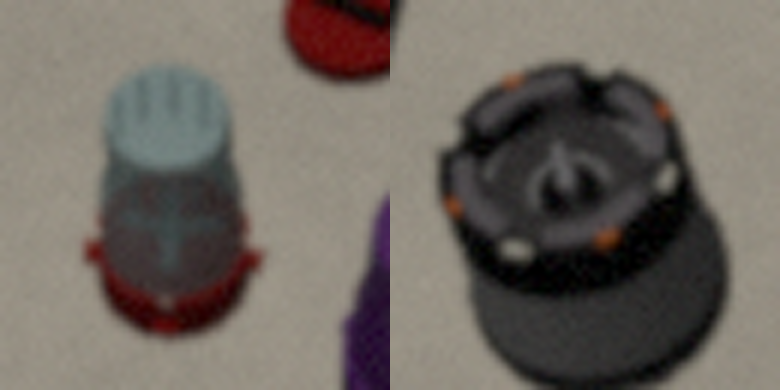

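The scene crop agrees with the top view to about 2 mm. The cup is at about (590, 8) with yaw about -1°. The base is at about (560, -272.5), its notches at -10° + 90k, and the bar at about 22°.

Call:
{"op": "send_rows", "data": {
  "steps": [
    {"dx": -544,"dy": -396,"az": 85,"fingers": -1},
    {"dx": -544,"dy": -396,"az": 85,"fingers": -1},
    {"dx": -544,"dy": -396,"az": 85,"fingers": -1},
    {"dx": -544,"dy": -396,"az": 85,"fingers": -1},
    {"dx": -544,"dy": -396,"az": 85,"fingers": -1},
    {"dx": -544,"dy": -396,"az": 85,"fingers": -1},
    {"dx": -544,"dy": -396,"az": 85,"fingers": -1},
    {"dx": -544,"dy": -396,"az": 85,"fingers": -1}
  ],
  "squeeze": 20
}}

```text
invalid input at $.steps[0]: expected keys dx, dy, dz, ax, ay, az, fingers
```

Call:
{"op": "send_rows", "data": {
  "steps": [
    {"dx": -544,"dy": -396,"dz": 0,"ax": 0,"ay": 0,"az": 85,"fingers": -1},
    {"dx": -544,"dy": -396,"dz": 0,"ax": 0,"ay": 0,"az": 85,"fingers": -1},
    {"dx": -544,"dy": -396,"dz": 0,"ax": 0,"ay": 0,"az": 85,"fingers": -1},
    {"dx": -544,"dy": -396,"dz": 0,"ax": 0,"ay": 0,"az": 85,"fingers": -1},
    {"dx": -544,"dy": -396,"dz": 0,"ax": 0,"ay": 0,"az": 85,"fingers": -1},
    {"dx": -544,"dy": -396,"dz": 0,"ax": 0,"ay": 0,"az": 85,"fingers": -1},
    {"dx": -544,"dy": -396,"dz": 0,"ax": 0,"ay": 0,"az": 85,"fingers": -1},
    {"dx": -544,"dy": -396,"dz": 0,"ax": 0,"ay": 0,"az": 85,"fingers": -1}
  ],
  "squeeze": 20
}}

```text
time: 1.1
tool_pos: [499.5, 153.2, 238.6]
ee_rot: [[0.298, 0.954, -0.0], [0.954, -0.298, 0.0], [0.0, -0.0, -1.0]]
contact_force: [0.9, 0.7, -0.1]
gripper_width: 1.005
finger_force: 0.0
```

Call:
{"op": "send_rows", "data": {
  "steps": [
    {"dx": -113,"dy": 131,"dz": 0,"ax": 0,"ay": 0,"az": 0,"fingers": -1},
    {"dx": -113,"dy": 131,"dz": 0,"ax": 0,"ay": 0,"az": 0,"fingers": -1},
    {"dx": -113,"dy": 131,"dz": 0,"ax": 0,"ay": 0,"az": 0,"fingers": -1},
    {"dx": -113,"dy": 131,"dz": 40,"ax": 0,"ay": 0,"az": 0,"fingers": -1},
    {"dx": -113,"dy": 131,"dz": 80,"ax": 0,"ay": 0,"az": 0,"fingers": -1},
    {"dx": -113,"dy": 131,"dz": 80,"ax": 0,"ay": 0,"az": 0,"fingers": -1}
  ]
}}

```text
time: 1.85
tool_pos: [588.4, 8.5, 156.0]
ee_rot: [[0.293, 0.956, -0.007], [0.956, -0.293, -0.0], [-0.002, -0.007, -1.0]]
contact_force: [0.7, 0.9, -0.1]
gripper_width: 1.001
finger_force: 0.0
```

Call:
{"op": "send_rows", "data": {
  "steps": [
    {"dx": 0,"dy": 0,"dz": 30,"ax": 0,"ay": 0,"az": 0,"fingers": -1},
    {"dx": 0,"dy": 0,"dz": 55,"ax": 0,"ay": 0,"az": 0,"fingers": -1},
    {"dx": 0,"dy": 0,"dz": 55,"ax": 0,"ay": 0,"az": 0,"fingers": -1},
    {"dx": 0,"dy": 0,"dz": 55,"ax": 0,"ay": 0,"az": 0,"fingers": 1},
    {"dx": 0,"dy": 0,"dz": 55,"ax": 0,"ay": 0,"az": 0,"fingers": 1},
    {"dx": 0,"dy": 0,"dz": 55,"ax": 0,"ay": 0,"az": 0,"fingers": 1},
    {"dx": 0,"dy": 0,"dz": 55,"ax": 0,"ay": 0,"az": 0,"fingers": 1},
    {"dx": 0,"dy": 0,"dz": 55,"ax": 0,"ay": 0,"az": 0,"fingers": 1}
  ],
  "squeeze": 30
}}

```text
time: 2.85
tool_pos: [590.3, 8.8, 104.4]
ee_rot: [[0.293, 0.956, -0.001], [0.956, -0.293, 0.001], [0.0, -0.001, -1.0]]
contact_force: [-3.5, 1.3, 6.0]
gripper_width: 0.701
finger_force: 29.8
```

Run:
```python
from h import *
for n,(x,y) in(("top",(220,140)),("scene",(215,150))):
    im=eyes.grab_frame(n);cv2.imwrite(f"pics/{n}1.png",im)
    globals()[n]=cv2.resize(im[y:y+100,x:x+100],(400,400),interpolation=2)
cv2.imwrite("pics/c3.png",np.hstack([top,scene]));s=telemetry.get_state();print(s["tool_pos"],s["gripper_width"]*88,s["finger_force"],s["contact_force"],s["time"])
```

```text
[590.31890849   8.83067961 104.44263611] 61.40632914373452 29.784660735167563 [-3.73039851  1.64199847  6.93153214] 2.95
```

View pics/c3.png

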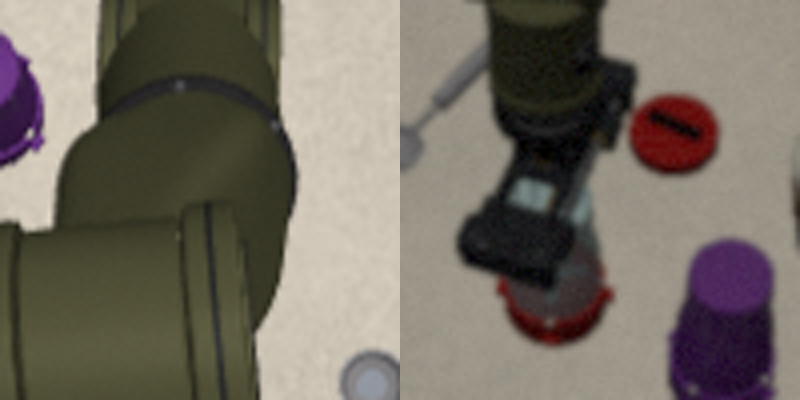

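The cup is gripped: 61.4 mm opening, 30 N, and still upright. Next is to lift it and carry it over to the base.

Call:
{"op": "send_rows", "data": {
  "steps": [
    {"dx": 0,"dy": 0,"dz": -40,"ax": 0,"ay": 0,"az": 0,"fingers": 1},
    {"dx": 0,"dy": 0,"dz": -100,"ax": 0,"ay": 0,"az": 0,"fingers": 1},
    {"dx": 0,"dy": 0,"dz": -155,"ax": 0,"ay": 0,"az": 0,"fingers": 1},
    {"dx": -50,"dy": 9,"dz": -165,"ax": 0,"ay": 0,"az": -8,"fingers": 1},
    {"dx": -100,"dy": 19,"dz": -165,"ax": 0,"ay": 0,"az": -16,"fingers": 1},
    {"dx": -155,"dy": 29,"dz": -165,"ax": 0,"ay": 0,"az": -24,"fingers": 1},
    {"dx": -210,"dy": 40,"dz": -165,"ax": 0,"ay": 0,"az": -32,"fingers": 1},
    {"dx": -255,"dy": 48,"dz": -165,"ax": 0,"ay": 0,"az": -38,"fingers": 1}
  ],
  "squeeze": 40
}}

```text
time: 3.95
tool_pos: [561.0, -252.5, 268.1]
ee_rot: [[-0.359, 0.933, -0.001], [0.933, 0.359, -0.001], [-0.001, -0.001, -1.0]]
contact_force: [0.2, -0.5, -4.4]
gripper_width: 0.696
finger_force: 39.7
```

Call:
{"op": "send_rows", "data": {
  "steps": [
    {"dx": -19.5,"dy": -10,"dz": 0,"ax": 0,"ay": 0,"az": 0,"fingers": 1},
    {"dx": -19.5,"dy": -10,"dz": 0,"ax": 0,"ay": 0,"az": 0,"fingers": 1},
    {"dx": -19.5,"dy": -10,"dz": 10,"ax": 0,"ay": 0,"az": 0,"fingers": 1},
    {"dx": -19.5,"dy": -10,"dz": 10,"ax": 0,"ay": 0,"az": 0,"fingers": 1}
  ]
}}

```text
time: 4.45
tool_pos: [559.8, -268.0, 257.4]
ee_rot: [[-0.361, 0.933, -0.002], [0.933, 0.361, 0.003], [0.003, -0.001, -1.0]]
contact_force: [-0.1, -0.5, -3.4]
gripper_width: 0.694
finger_force: 39.8
```

Run:
```python
from h import *
for n,(x,y) in(("top",(315,145)),("scene",(110,120))):
    im=eyes.grab_frame(n);cv2.imwrite(f"pics/{n}2.png",im)
    globals()[n]=cv2.resize(im[y:y+100,x:x+100],(400,400),interpolation=2)
cv2.imwrite("pics/c4.png",np.hstack([top,scene]));s=telemetry.get_state();print(s["tool_pos"],s["ee_rot"],s["contact_force"],s["wrist_torque"],s["qpos"])
```

```text
[ 560.11690835 -269.37194326  258.35045292] [[-3.59923714e-01  9.32981579e-01 -5.41888143e-04]
 [ 9.32981015e-01  3.59924097e-01  1.03412578e-03]
 [ 1.15985891e-03 -1.33364957e-04 -9.99999318e-01]] [-0.02377969 -0.15414866 -3.25345827] [-0.10333473  0.00994109  0.0141103 ] [ 0.40496788  0.65895669 -0.05474526  1.5570406   0.04091255  0.92759604
  0.70527943]
```

View pics/c4.png

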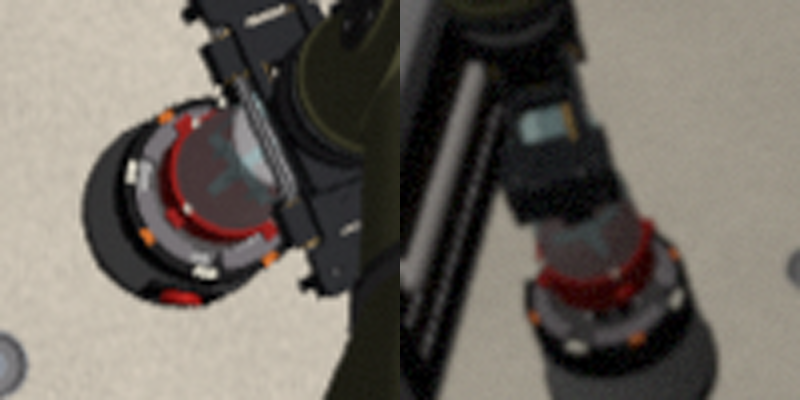

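Top crop: the red collar is over the well, with lugs at about (182,122), (171,216) and (267,231). Scene crop: lugs at about (648,227), (622,300) and (545,280). I'll fit the cup pose from these.

Run:
```python
from h import *
from scipy.optimize import least_squares
Z=154+16.5
def lug(p,i): a=np.radians(p[2]+90*np.array(i)); return np.c_[p[0]+46*np.cos(a),p[1]+46*np.sin(a),0*a+Z]
t=np.array([(182,122),(171,216),(267,231)])/4-.375+[315,145]
s=np.array([(248,227),(222,300),(145,280)])/4-.375+[110,120]
for n,o in(("top",t),("scene",s)):
    print(n,(pix(n,lug([560.1,-269.4,37],[0,1,2,3]))-dict(top=[315,145],scene=[110,120])[n])*4)
r=least_squares(lambda p:(pix("top",lug(p,[0,1,2]))-t).ravel(),[560,-270,37]);print(r.x,r.fun)
```

```text
top [[180.96848325 117.70221736]
 [170.76672136 217.09157146]
 [271.89759382 230.77843544]
 [281.25978408 131.29850414]]
scene [[223.23860161 293.87300488]
 [250.88056511 223.74132224]
 [167.89654175 211.08998922]
 [137.97995173 280.3792585 ]]
[ 560.15090314 -267.8221558    36.04044042] [-0.26176718 -0.89327912 -0.48838139  0.39052061  0.75029308  0.481647  ]
```

Call:
{"op": "send_rows", "data": {
  "steps": [
    {"dx": -1.4,"dy": -0.5,"dz": 10,"ax": 0,"ay": 0,"az": 0,"fingers": 1},
    {"dx": -1.4,"dy": -0.5,"dz": 18,"ax": 0,"ay": 0,"az": 0,"fingers": 1},
    {"dx": -1.4,"dy": -0.5,"dz": 22,"ax": 0,"ay": 0,"az": 0,"fingers": 1},
    {"dx": -1.4,"dy": -0.5,"dz": 24,"ax": 0,"ay": 0,"az": 0,"fingers": 1},
    {"dx": -1.4,"dy": -0.5,"dz": 26,"ax": 0,"ay": 0,"az": 0,"fingers": 1},
    {"dx": -1.4,"dy": -0.5,"dz": 28,"ax": 0,"ay": 0,"az": 0,"fingers": 1}
  ]
}}

```text
time: 5.3
tool_pos: [559.9, -272.7, 230.8]
ee_rot: [[-0.358, 0.934, 0.0], [0.934, 0.358, 0.0], [-0.0, 0.0, -1.0]]
contact_force: [0.5, 0.4, -3.6]
gripper_width: 0.696
finger_force: 39.8
```

Call:
{"op": "send_rows", "data": {
  "steps": [
    {"dx": 0,"dy": 0,"dz": 2,"ax": 0,"ay": 0,"az": 0,"fingers": 1},
    {"dx": 0,"dy": 0,"dz": 4,"ax": 0,"ay": 0,"az": 0,"fingers": 1},
    {"dx": 0,"dy": 0,"dz": 5,"ax": 0,"ay": 0,"az": 0,"fingers": 1},
    {"dx": 0,"dy": 0,"dz": 6,"ax": 0,"ay": 0,"az": 0,"fingers": 1},
    {"dx": 0,"dy": 0,"dz": 6,"ax": 0,"ay": 0,"az": 0,"fingers": 1}
  ]
}}

```text
time: 5.92
tool_pos: [559.7, -272.7, 224.6]
ee_rot: [[-0.358, 0.934, -0.0], [0.934, 0.358, 0.0], [0.0, -0.0, -1.0]]
contact_force: [0.6, 0.7, -3.2]
gripper_width: 0.7
finger_force: 39.8
```

Call:
{"op": "send_rows", "data": {
  "steps": [
    {"dx": 0,"dy": 0,"dz": 1,"ax": 0,"ay": 0,"az": 0,"fingers": 1},
    {"dx": 0,"dy": 0,"dz": 2,"ax": 0,"ay": 0,"az": 0,"fingers": 1},
    {"dx": 0,"dy": 0,"dz": 2,"ax": 0,"ay": 0,"az": 0,"fingers": 1}
  ]
}}

```text
time: 6.3
tool_pos: [560.0, -272.9, 223.2]
ee_rot: [[-0.358, 0.934, 0.001], [0.934, 0.358, -0.0], [-0.001, 0.001, -1.0]]
contact_force: [0.1, 0.1, 0.3]
gripper_width: 0.695
finger_force: 39.8
```

The cup stands on the bar (z 223.2, 3.6 N down). Now work it round clockwise under light pressure.

Call:
{"op": "send_rows", "data": {
  "steps": [
    {"dx": 0,"dy": 0,"dz": 1,"ax": 0,"ay": 0,"az": 3,"fingers": 1},
    {"dx": 0,"dy": 0,"dz": 1,"ax": 0,"ay": 0,"az": 6,"fingers": 1},
    {"dx": 0,"dy": 0,"dz": 1.5,"ax": 0,"ay": 0,"az": 9,"fingers": 1},
    {"dx": 0,"dy": 0,"dz": 1.5,"ax": 0,"ay": 0,"az": 12,"fingers": 1},
    {"dx": 0,"dy": 0,"dz": 1.5,"ax": 0,"ay": 0,"az": 12,"fingers": 1}
  ]
}}

```text
time: 6.92
tool_pos: [559.7, -272.6, 220.9]
ee_rot: [[-0.156, 0.988, -0.0], [0.988, 0.156, 0.0], [0.0, -0.0, -1.0]]
contact_force: [0.3, 0.7, -3.5]
gripper_width: 0.699
finger_force: 39.8
```

It dropped over the bar: the force is back to weight only. Press lightly so the lugs rest on the rim, then turn it to the notches.

Call:
{"op": "send_rows", "data": {
  "steps": [
    {"dx": 0,"dy": 0,"dz": 1,"ax": 0,"ay": 0,"az": 0,"fingers": 1},
    {"dx": 0,"dy": 0,"dz": 2,"ax": 0,"ay": 0,"az": 0,"fingers": 1},
    {"dx": 0,"dy": 0,"dz": 2.5,"ax": 0,"ay": 0,"az": 0,"fingers": 1},
    {"dx": 0,"dy": 0,"dz": 2.5,"ax": 0,"ay": 0,"az": 0,"fingers": 1}
  ]
}}

```text
time: 7.42
tool_pos: [559.7, -272.4, 220.4]
ee_rot: [[-0.156, 0.988, 0.001], [0.988, 0.156, 0.0], [0.0, 0.001, -1.0]]
contact_force: [-3.3, 2.8, 8.2]
gripper_width: 0.698
finger_force: 39.8
```

Call:
{"op": "send_rows", "data": {
  "steps": [
    {"dx": 0,"dy": 0,"dz": -0.8,"ax": 0,"ay": 0,"az": 5,"fingers": 1},
    {"dx": 0,"dy": 0,"dz": -0.8,"ax": 0,"ay": 0,"az": 11,"fingers": 1},
    {"dx": 0,"dy": 0,"dz": -0.8,"ax": 0,"ay": 0,"az": 17,"fingers": 1},
    {"dx": 0,"dy": 0,"dz": -0.8,"ax": 0,"ay": 0,"az": 23,"fingers": 1},
    {"dx": 0,"dy": 0,"dz": -0.8,"ax": 0,"ay": 0,"az": 28,"fingers": 1},
    {"dx": 0,"dy": 0,"dz": -0.8,"ax": 0,"ay": 0,"az": 30,"fingers": 1},
    {"dx": 0,"dy": 0,"dz": -0.8,"ax": 0,"ay": 0,"az": 30,"fingers": 1}
  ]
}}

```text
time: 8.3
tool_pos: [560.6, -272.7, 220.3]
ee_rot: [[0.358, 0.934, 0.002], [0.934, -0.358, -0.0], [0.0, 0.002, -1.0]]
contact_force: [-0.4, 1.6, 5.0]
gripper_width: 0.698
finger_force: 39.8
```

Run:
```python
from h import *
for n,(x,y) in(("top",(315,145)),("scene",(110,130))):
    im=eyes.grab_frame(n);cv2.imwrite(f"pics/{n}3.png",im)
    globals()[n]=cv2.resize(im[y:y+100,x:x+100],(400,400),interpolation=2)
cv2.imwrite("pics/c5.png",np.hstack([top,scene]));s=telemetry.get_state();print(s["tool_pos"],s["contact_force"],s["wrist_torque"],s["qpos"][6],s["ee_rot"][:,1])
```

```text
[ 560.62770785 -272.67879471  220.32629831] [1.15517795 1.61408336 5.43223707] [0.29574865 0.10670316 0.08792737] 0.14190486569889627 [ 0.93373019 -0.3579712   0.00213201]
```

View pics/c5.png

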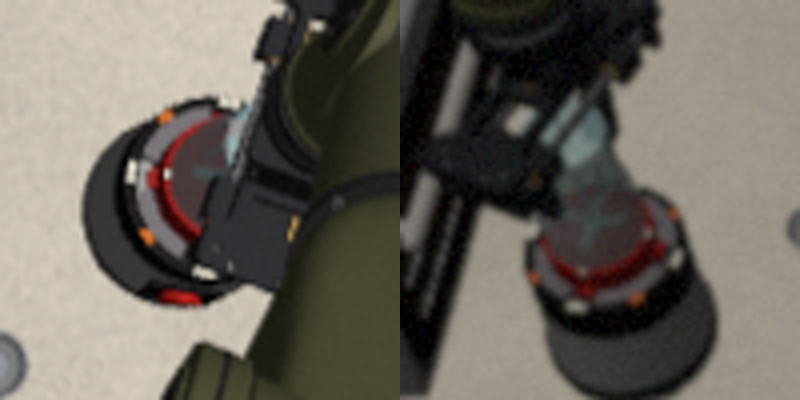

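The lug at (158,177) is a few degrees short of the white mark at (133,172). In the scene crop the front lug, (585,292), is also just short of its mark at (577,307). I'll keep turning clockwise in small steps.

Call:
{"op": "send_rows", "data": {
  "steps": [
    {"dx": 0,"dy": 0,"dz": 0,"ax": 0,"ay": 0,"az": 2,"fingers": 1},
    {"dx": 0,"dy": 0,"dz": 0,"ax": 0,"ay": 0,"az": 4,"fingers": 1},
    {"dx": 0,"dy": 0,"dz": 0,"ax": 0,"ay": 0,"az": 6,"fingers": 1},
    {"dx": 0,"dy": 0,"dz": 0,"ax": 0,"ay": 0,"az": 6,"fingers": 1}
  ]
}}

```text
time: 8.9
tool_pos: [560.1, -273.0, 219.3]
ee_rot: [[0.455, 0.89, 0.001], [0.89, -0.455, -0.001], [-0.0, 0.001, -1.0]]
contact_force: [2.6, -0.2, -0.5]
gripper_width: 0.695
finger_force: 39.7
```

z fell below rim rest, so the lugs are entering the notches with the walls rubbing on the bar. Back off a few degrees while pushing down.

Call:
{"op": "send_rows", "data": {
  "steps": [
    {"dx": 0,"dy": 0,"dz": 0.5,"ax": 0,"ay": 0,"az": -2,"fingers": 1},
    {"dx": 0,"dy": 0,"dz": 1.5,"ax": 0,"ay": 0,"az": -3,"fingers": 1},
    {"dx": 0,"dy": 0,"dz": 2.5,"ax": 0,"ay": 0,"az": -4,"fingers": 1},
    {"dx": 0,"dy": 0,"dz": 3,"ax": 0,"ay": 0,"az": -4,"fingers": 1}
  ]
}}

```text
time: 9.4
tool_pos: [559.3, -272.6, 216.1]
ee_rot: [[0.391, 0.92, -0.001], [0.92, -0.391, 0.001], [0.0, -0.001, -1.0]]
contact_force: [0.5, 0.2, -3.8]
gripper_width: 0.7
finger_force: 39.8
```

Free now (underside about 112 mm). Push down against the spring.

Call:
{"op": "send_rows", "data": {
  "steps": [
    {"dx": 0,"dy": 0,"dz": 2,"ax": 0,"ay": 0,"az": 0,"fingers": 1},
    {"dx": 0,"dy": 0,"dz": 4,"ax": 0,"ay": 0,"az": 0,"fingers": 1},
    {"dx": 0,"dy": 0,"dz": 6,"ax": 0,"ay": 0,"az": 0,"fingers": 1},
    {"dx": 0,"dy": 0,"dz": 8,"ax": 0,"ay": 0,"az": 0,"fingers": 1},
    {"dx": 0,"dy": 0,"dz": 10,"ax": 0,"ay": 0,"az": 0,"fingers": 1},
    {"dx": 0,"dy": 0,"dz": 10.5,"ax": 0,"ay": 0,"az": 0,"fingers": 1},
    {"dx": 0,"dy": 0,"dz": 10.5,"ax": 0,"ay": 0,"az": 0,"fingers": 1}
  ]
}}

```text
time: 10.28
tool_pos: [559.7, -272.6, 206.4]
ee_rot: [[0.391, 0.92, 0.0], [0.92, -0.391, 0.0], [0.0, 0.0, -1.0]]
contact_force: [-3.1, 2.5, 5.6]
gripper_width: 0.7
finger_force: 39.8
```

Call:
{"op": "send_rows", "data": {
  "steps": [
    {"dx": 0,"dy": 0,"dz": 0.4,"ax": 0,"ay": 0,"az": 4,"fingers": 1},
    {"dx": 0,"dy": 0,"dz": 0.4,"ax": 0,"ay": 0,"az": 9,"fingers": 1},
    {"dx": 0,"dy": 0,"dz": 0.4,"ax": 0,"ay": 0,"az": 15,"fingers": 1},
    {"dx": 0,"dy": 0,"dz": 0.4,"ax": 0,"ay": 0,"az": 21,"fingers": 1},
    {"dx": 0,"dy": 0,"dz": 0.4,"ax": 0,"ay": 0,"az": 27,"fingers": 1},
    {"dx": 0,"dy": 0,"dz": 0.4,"ax": 0,"ay": 0,"az": 33,"fingers": 1},
    {"dx": 0,"dy": 0,"dz": 0.4,"ax": 0,"ay": 0,"az": 38,"fingers": 1},
    {"dx": 0,"dy": 0,"dz": 0.4,"ax": 0,"ay": 0,"az": 40,"fingers": 1}
  ]
}}

```text
time: 11.28
tool_pos: [560.1, -273.6, 206.5]
ee_rot: [[0.891, 0.453, 0.001], [0.453, -0.891, -0.002], [-0.0, 0.002, -1.0]]
contact_force: [-3.3, 0.9, 6.8]
gripper_width: 0.698
finger_force: 39.7
```

Run:
```python
from h import *
s=telemetry.get_state();print(s["tool_pos"],s["contact_force"],s["wrist_torque"],s["qpos"],s["ee_rot"][:,1])
```

```text
[ 560.05822759 -273.56889243  206.47283216] [-3.25814102  0.86334742  6.82468362] [-0.12248897  0.87688078  0.4103912 ] [ 0.17761412  0.75218983  0.37323984  1.62409856 -0.3427201   0.8288658
 -0.40795016] [ 0.45341582 -0.89129619  0.00228046]
```

Call:
{"op": "send_rows", "data": {
  "steps": [
    {"dx": 0,"dy": 0,"dz": 0,"ax": 0,"ay": 0,"az": 2,"fingers": 1},
    {"dx": 0,"dy": 0,"dz": 0,"ax": 0,"ay": 0,"az": 4,"fingers": 1},
    {"dx": 0,"dy": 0,"dz": 0,"ax": 0,"ay": 0,"az": 6,"fingers": 1},
    {"dx": 0,"dy": 0,"dz": 0,"ax": 0,"ay": 0,"az": 7,"fingers": 1},
    {"dx": 0,"dy": 0,"dz": 0,"ax": 0,"ay": 0,"az": 7,"fingers": 1}
  ]
}}

```text
time: 11.9
tool_pos: [559.9, -273.7, 206.5]
ee_rot: [[0.94, 0.342, 0.001], [0.342, -0.94, -0.002], [0.0, 0.002, -1.0]]
contact_force: [-2.7, 0.3, 7.2]
gripper_width: 0.695
finger_force: 39.7
```

Run:
```python
from h import *
s=telemetry.get_state();y=s["ee_rot"][:,1];print(s["tool_pos"],s["contact_force"],s["wrist_torque"],np.degrees(np.arctan2(y[1],y[0])))
```

```text
[ 559.91183343 -273.71956444  206.48143382] [-2.72935588  0.33979095  7.23395329] [-0.15805026  0.92096763  0.36066133] -69.97431968252461
```

Call:
{"op": "send_rows", "data": {
  "steps": [
    {"dx": 0,"dy": 0,"dz": 0,"ax": 0,"ay": 0,"az": 1,"fingers": 1},
    {"dx": 0,"dy": 0,"dz": 0,"ax": 0,"ay": 0,"az": 2,"fingers": 1},
    {"dx": 0,"dy": 0,"dz": 0,"ax": 0,"ay": 0,"az": 3,"fingers": 1},
    {"dx": 0,"dy": 0,"dz": 0,"ax": 0,"ay": 0,"az": 4,"fingers": 1},
    {"dx": 0,"dy": 0,"dz": 0,"ax": 0,"ay": 0,"az": 4,"fingers": 1}
  ]
}}

```text
time: 12.52
tool_pos: [559.5, -273.4, 206.4]
ee_rot: [[0.961, 0.278, -0.0], [0.278, -0.961, -0.002], [-0.001, 0.002, -1.0]]
contact_force: [-3.4, 2.4, 6.7]
gripper_width: 0.698
finger_force: 39.7
```

Run:
```python
from h import *
s=telemetry.get_state();y=s["ee_rot"][:,1];print(s["tool_pos"],s["contact_force"],s["wrist_torque"],np.degrees(np.arctan2(y[1],y[0])))
for n,(x,y) in(("top",(315,145)),("scene",(110,130))):
    im=eyes.grab_frame(n);cv2.imwrite(f"pics/{n}4.png",im)
    globals()[n]=cv2.resize(im[y:y+100,x:x+100],(400,400),interpolation=2)
cv2.imwrite("pics/c6.png",np.hstack([top,scene]))
```

```text
[ 559.51312082 -273.36469269  206.35970174] [-3.41177308  2.35444945  6.74444057] [-0.0887977   1.15162957  0.89077564] -73.84470283391904
```

View pics/c6.png

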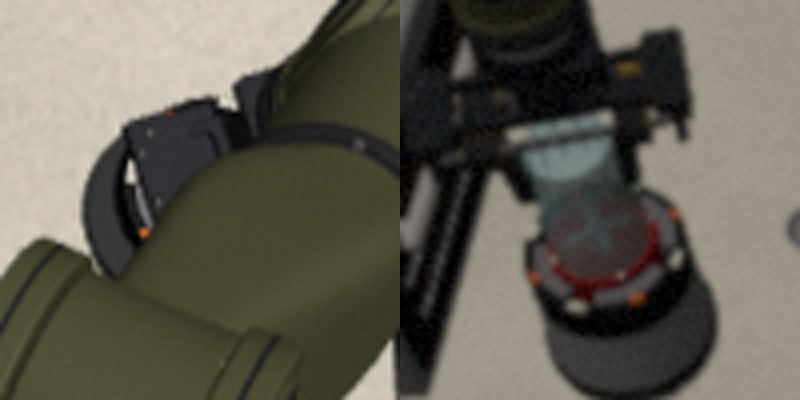

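Torque jumped to 0.9 N m at 47–51° of turn, which is the hard stop. In the scene crop the collar dash at (620,273) points at the orange mark at (637,298). Ease off and let the spring lift it.

Call:
{"op": "send_rows", "data": {
  "steps": [
    {"dx": 0,"dy": 0,"dz": -1.5,"ax": 0,"ay": 0,"az": -0.7,"fingers": 1},
    {"dx": 0,"dy": 0,"dz": -3,"ax": 0,"ay": 0,"az": -0.7,"fingers": 1},
    {"dx": 0,"dy": 0,"dz": -4,"ax": 0,"ay": 0,"az": -0.7,"fingers": 1},
    {"dx": 0,"dy": 0,"dz": -5,"ax": 0,"ay": 0,"az": -0.7,"fingers": 1},
    {"dx": 0,"dy": 0,"dz": -5.5,"ax": 0,"ay": 0,"az": -0.7,"fingers": 1},
    {"dx": 0,"dy": 0,"dz": -5.5,"ax": 0,"ay": 0,"az": -0.7,"fingers": 1}
  ]
}}

```text
time: 13.38
tool_pos: [559.5, -273.1, 210.5]
ee_rot: [[0.958, 0.286, -0.001], [0.286, -0.958, -0.001], [-0.001, 0.0, -1.0]]
contact_force: [-1.5, -1.9, -4.2]
gripper_width: 0.699
finger_force: 39.7
```

Run:
```python
from h import *
s=telemetry.get_state();y=s["ee_rot"][:,1];print(s["tool_pos"],s["contact_force"],s["wrist_torque"],np.degrees(np.arctan2(y[1],y[0])))
```

```text
[ 559.5384946  -273.08720636  210.54671831] [-1.46916869 -1.90993646 -4.24618121] [-1.16217699  0.37489412  0.33558821] -73.35698590134427
```

It rose about 4 mm and is now held from above, so the lugs are in the pockets. Relieve the pull, then release and retreat upwards.

Call:
{"op": "send_rows", "data": {
  "steps": [
    {"dx": 0,"dy": 0,"dz": 0.8,"ax": 0,"ay": 0,"az": 0,"fingers": 1},
    {"dx": 0,"dy": 0,"dz": 0.8,"ax": 0,"ay": 0,"az": 0,"fingers": 0.2},
    {"dx": 0,"dy": 0,"dz": 0.8,"ax": 0,"ay": 0,"az": 0,"fingers": -0.7},
    {"dx": 0,"dy": 0,"dz": 0.8,"ax": 0,"ay": 0,"az": 0,"fingers": -0.7},
    {"dx": 0,"dy": 0,"dz": 0.8,"ax": 0,"ay": 0,"az": 0,"fingers": -0.7},
    {"dx": 0,"dy": 0,"dz": 0.8,"ax": 0,"ay": 0,"az": 0,"fingers": -0.7}
  ]
}}

```text
time: 14.12
tool_pos: [560.0, -272.6, 210.4]
ee_rot: [[0.958, 0.287, 0.0], [0.287, -0.958, 0.0], [0.001, -0.0, -1.0]]
contact_force: [-0.1, -0.0, 0.3]
gripper_width: 0.85
finger_force: 0.0
```

Call:
{"op": "send_rows", "data": {
  "steps": [
    {"dx": 0,"dy": 0,"dz": -15,"ax": 0,"ay": 0,"az": 0,"fingers": -0.7},
    {"dx": 0,"dy": 0,"dz": -50,"ax": 0,"ay": 0,"az": 0,"fingers": -0.7},
    {"dx": 0,"dy": 0,"dz": -100,"ax": 0,"ay": 0,"az": 0,"fingers": -0.7},
    {"dx": -60,"dy": 0,"dz": -110,"ax": 0,"ay": 0,"az": 0,"fingers": -0.7},
    {"dx": -120,"dy": 0,"dz": -110,"ax": 0,"ay": 0,"az": 0,"fingers": -0.7},
    {"dx": -150,"dy": -60,"dz": -110,"ax": 0,"ay": 0,"az": 0,"fingers": -0.7},
    {"dx": -150,"dy": -120,"dz": -110,"ax": 0,"ay": 0,"az": 0,"fingers": -0.7},
    {"dx": -150,"dy": -180,"dz": -110,"ax": 0,"ay": 0,"az": 0,"fingers": -0.7}
  ]
}}

```text
time: 15.12
tool_pos: [363.7, -142.2, 321.2]
ee_rot: [[0.959, 0.284, 0.002], [0.284, -0.959, 0.001], [0.002, 0.0, -1.0]]
contact_force: [1.2, 1.3, 0.5]
gripper_width: 0.85
finger_force: 0.0
```

Run:
```python
from h import *
s=telemetry.get_state();print(s["tool_pos"],s["contact_force"],s["gripper_width"],s["time"])
for n,(x,y) in(("top",(315,145)),("scene",(110,130))):
    im=eyes.grab_frame(n);cv2.imwrite(f"pics/{n}5.png",im)
    globals()[n]=cv2.resize(im[y:y+100,x:x+100],(400,400),interpolation=2)
cv2.imwrite("pics/c7.png",np.hstack([top,scene]))
# expected top-centre of the cup if locked (z 257) and lug positions
for n,o in(("top",(315,145)),("scene",(110,130))):
    print(n,(pix(n,[[559.5,-272.7,257]]+[[559.5+41*np.cos(a),-272.7+41*np.sin(a),107+30] for a in np.radians([-55,35,125,215])])-o)*4)
```

```text
[ 363.72777995 -142.21410525  321.21901959] [1.16637129 1.25663606 0.46253091] 0.8496095858933524 15.125
top [[268.2191167  151.21010915]
 [267.65258312 147.83965319]
 [180.9197798  133.05258067]
 [169.01653289 218.88648249]
 [256.37698985 233.78520068]]
scene [[164.88212515 136.34511791]
 [149.62287031 261.44005546]
 [222.88507293 275.49423047]
 [249.5628468  214.13669198]
 [177.9522866  200.83334963]]
```

View pics/c7.png

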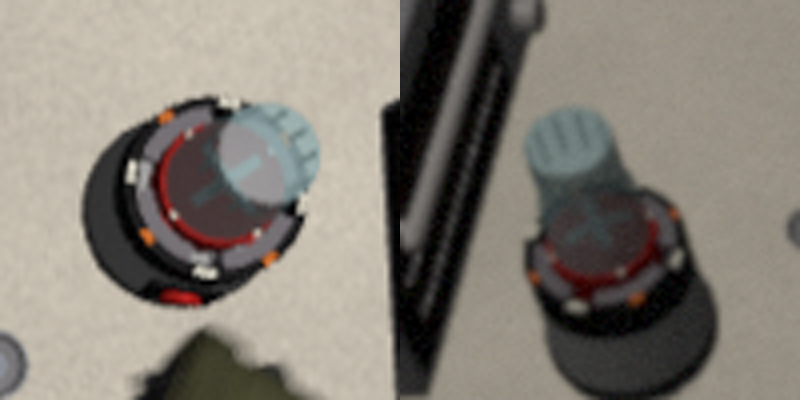

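The cup stands upright and unattended. Its dashes at (173,214), (258,232) and (188,132) point at the orange marks, and the cup top at (268,152) matches the predicted locked pose (268,151).

```bash
python3 -c "
from rig import arm
print(arm.job_done())"
```

```text
the job is handed in; nothing more can be done
None
```

The cup sits in the motor base, turned clockwise to the hard stop at the orange marks, sprung up into its catches and released, and I handed the job in at about 15 s.

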